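# Knock home the anchor pin of a docked cell counter

### The job

Anchor the cell counter to the desk: take the yellow-headed punch from the wooden stand, put it down through the hole in the top of the blue bracket so that it stands on the red-topped pin, and let go of it. Then pick up the mallet and strike the punch with brisk blows until the pin is fully home, driving the pin only with the mallet, never by pushing on the punch with the hand. Leave the punch standing in the bracket, put the mallet back on its black mat and do not disturb the other things on the desk.

Things in the scene. Friction and masses are not known exactly. Their poses are not given: they have to be found in the camera images.
- anchor: fixed dock on the desk: steel plate with a blue bridge-shaped bracket and, 80 to 210 mm from the pin to the body's +x, a low white cell counter (170 wide, 34 high in front, 56 at the rear). Origin on the desk on the pin's axis, z up. Bracket: two side posts 35 mm to +y and -y, top plate 46 (x) x 82 (y), from z 60 to z 86 mm, open to +x and -x. Turned at most 0.45 rad.
- guide_hole (a point): centre of the mouth of the one vertical through hole in the bracket's top plate, 86 mm above the desk, straight above the pin; 13 mm diameter, 26 mm long, 4 mm chamfer
- pin_top (a point): centre of the top of the sprung pin's red 18 mm head, below the hole; about 41 to 44 mm above the desk at the start, 32 mm when the pin is fully home; moves with the pin
- lock_pin (a joint): how far the pin has been driven down, m: 0 to 0.003 at the start, 0.012 at its hard stop (fully home). It is gripped by its sprung sleeve: it moves only under more than about 8 to 10 N (plus 8 N per m/s) and stays where it is left.
- punch: drift punch, 160 g, standing upright. Origin at the centre of its tip, z up along its axis: steel shank 11 mm dia (8 mm in the last 2 mm) from 0 to 65 mm, yellow head 20 mm dia from 65 to 115 mm with a flat top. Grip the yellow head from above. When it stands on the pin, the yellow head is at least 11 mm above the bracket.
- punch_head (a point): centre of the flat top of the punch, 115 mm from the tip: where the mallet strikes
- stand: fixed wooden block 60 (x) x 160 (y) x 55 mm high, origin under its centre, with two 12 mm holes 40 mm deep at 45 mm to its +y and -y side; the punch stands 15 mm above the desk in the -y hole, the screwdriver in the +y hole. Either left or right of the robot.
- mallet: soft-faced mallet, about 0.4 kg, standing steadily on one face on the mat. Origin at the centre of the lower face, z up, handle to its -x. Head: upright cylinder 50 mm dia, 60 high, orange with white faces. Handle: wood, level, 18 wide (y), 22 high, from 20 to 145 mm from the head's axis, centre line 30 mm above the lower face. Strike with the lower face, handle level.
- mallet_grip (a point): point on the handle's centre line, 50 mm from the head's axis: where to grip across the handle (fingers clear the head)
- mat: fixed flat black rubber mat 200 (x) x 160 (y) x 4 mm, origin under its centre; the mallet belongs on it. On the side of the robot away from the stand.
- specimen_cup: white screw-top specimen jar with red lid, 56 dia x 60 tall mm, origin under its centre; a bystander
- dropper: amber bottle with black cap, 36 dia x 80 tall mm, origin under its centre; a bystander
- tally: small steel hand tally counter, 50 x 50 x 36 mm, origin under its centre; a bystander
- slide_box: flat blue slide box, 90 x 170 x 34 mm, origin under its centre; a bystander
- driver: screwdriver with a black 22 mm handle (origin at the blade tip) standing blade-down in the other hole of the tool stand, 105 mm long; a bystander, not needed

How it is judged:
By the outcome, as a careful person would: the job done as asked, in the order asked, and still so for the second after the job is handed in, with the robot touching nothing.
It also fails if it takes over 64 s, if anything falls off the work surface, if the arm or the gripper's body presses on something with over 40 N, if the wrist force passes 120 N, or if a joint passes its speed limit or range.

### The arm

A 6-joint arm with a two-finger parallel gripper is mounted at the origin on the work surface. World frame = base frame: x ahead of the robot, y to its left, z up, the work surface at z = 0. Lengths are in m, angles in rad, forces in N, time in s.
With the tool pointing down it reaches from about 0.35 to 0.975 m from the base axis. Payload 4.9 kg.
Tool frame: the origin (TCP) lies at the very end of the fingers, on their centre line; the grasp point (between the pads) lies 19 mm behind it; z points along the fingers, y is the direction in which the jaws open and shut (so a half turn about z gives the same grasp; the last joint's range is limited). The gripper opens to 85 mm and grips with 20 to 120 N. Pads are 22 mm wide; open, the fingers measure 114 mm over their backs; the gripper's body (76 mm by 85 mm) begins 54 mm behind the grasp point. The pads swing forward as they close: fully open they stand 13 mm farther back than shut.
Start: joints at [1.023, 0.053, 1.613, -0, 1.476, -0.119], TCP at [0.26, 0.568, 0.231] pointing down, gripper open.
Joint ranges: [-3.01, 3.01], [-1.01, 2.22], [0.06, 2.58], [-1.02, 4.17], [0.09, 2.62], [-3.14, 3.14]. Speed limits (rad/s): [2.57, 2.57, 3.14, 3.14, 3.14, 3.14].

### API

Orientations are given as a rotation vector (axis times angle).
In Python, from workcell import sense, optics, manip, spotter gives the robot as it stands. The module is installed in compiled form; this text tells all that it offers.
- The arm moves only by the tool drive_tool, never from a script. Its argument "steps" is a list of rows, each a list of 7 numbers: the turn, a rotation vector about the tool's x, y, z in degrees, then the shift along the tool's x, y, z in cm, then the closure, from 0 (fully open) to 1 (shut). A call has 1 to 8 rows; each row is the pose to reach, as a shift and turn from the pose commanded when the call began, along the tool's axes at that moment; what a row does not reach only later rows make up. A row lasts 1/10 s, in which the tool goes at most 50 mm and 8.59 degrees, less where a joint would pass 70% of its speed; a pose out of reach is approached as far as the arm can. A call with a gripper value outside its range is refused whole. The fingers move at their own pace and stop on an object; the grip force is fixed at half the most. Time passes only in rows, so rows that repeat a pose let the fingers close. It gives the time, the measured TCP pose, the force and the opening at its end, in the units of the state.
- sense(): the state, without advancing time (a new reading comes with each control period).
- optics.capture(name): name is "scene" or "top" or "wrist"; returns a dict with "image" (400x640x3 uint8, blue, green, red), "range_z" (400x640 float32, m along the optical axis (not along the pixel's ray), 0 where there is no reading), "intrinsics" (3x3 intrinsics, pixels), "R" (3x3) and "t" (3): a world point X has camera coordinates R X + t. Camera axes: x right, y down, z forward; pixel columns grow to the right and rows downward; lengths in m; the calibration is good to about 2 mm. A picture is of the moment at which its call begins.
- manip.finish_job(): hands the job in, once; it reports no verdict.
Trained networks look in a picture, given as the dict that the camera call returned (one of the last four; its "shot" number tells which), for a name from the list of things; names that differ only in an ending like _2 or _b are one class to them, and where a whole thing is asked for, a point or a joint stands for the part that bears it (a point fixed in the world has none). Each returns a list of dicts, best first, with "confidence" (0 to 1); they miss things now and then, are a little off and sometimes report something else, mostly with a low value. They report only what shows in the picture. A call takes as long as a camera call.
- spotter.regions_of(thing, picture): "pixels" (400x640 bool, what is visible of it) and "bbox" ([left, top, right, bottom] in pixels, round what is visible of it).
The state is a dict: "time_s": time; "joints": joint angles; "joint_vel": joint speeds; "joint_efforts": joint torques, N m; "eef_pos": TCP position; "orientation": TCP orientation; "wrist_force": force on the tool from outside, world axes, zero at the start; "torque": the same for the moment, N m; "grip_width": opening from 0.0 (shut) to 1.0 (fully open).
Only numpy, scipy, OpenCV 4.12 (cv2) and the standard library are available. Lean on these libraries where they do the work, as an engineer would, in place of code of your own. Each camera call takes 0.05 s, during which the arm holds its last target.

## Working session

There is one attempt and no reset: what is moved stays moved. The work goes in short steps, Python scripts to look and compute and a tool call to move; the robot and the scene stay as the last step left them, time stands still between calls to the robot, and variables do not carry over. Pictures are saved under pics/ and viewed, and the job is handed in when it is done.

Besides the shell and the picture viewer there is one more tool, called as name([rows], argument=value, ...), one row to a line, values as JSON. drive_tool: Moves the arm, as the interface text tells. Its arguments: {"type":"object","properties":{"steps":{"type":"array","items":{"type":"array","items":{"type":"number"}}}},"required":["steps"]}

```bash
mkdir -p pics; ls
cat > h.py <<'E'
import numpy as np, cv2
from scipy.spatial.transform import Rotation as Ro
from workcell import sense, optics, manip, spotter
def cloud(p):
    K=p["intrinsics"];z=p["range_z"];v,u=np.indices(z.shape)
    c=np.stack([(u-K[0,2])*z/K[0,0],(v-K[1,2])*z/K[1,1],z],-1)
    w=(c-p["t"])@p["R"]  # R^T (c-t)
    w[z==0]=np.nan
    return w
def save(p,n): cv2.imwrite("pics/"+n+".png",p["image"])
def best(name,p,k=1):
    return spotter.regions_of(name,p)[:k]
def st():
    s=sense();print({k:np.round(v,4).tolist() if not np.isscalar(v) else round(float(v),4) for k,v in s.items()});return s
E
python3 - <<'E'
from h import *
st()
for n in ["scene","top","wrist"]:
    p=optics.capture(n); save(p,n+"0")
    print(n,np.round(p["intrinsics"],1).tolist(),"campos",np.round(-p["R"].T@p["t"],3))
    if n=="wrist": continue
    w=cloud(p)
    for t in ["anchor","punch","stand","mallet","mat","specimen_cup","dropper","tally","slide_box","driver","lock_pin"]:
        for r in best(t,p,2):
            q=w[r["pixels"]]; q=q[~np.isnan(q[:,0])]
            if len(q): print(t,round(r["confidence"],2),np.round(r["bbox"]).tolist(),len(q),np.round(np.percentile(q,[2,50,98],axis=0),3).tolist())
st()["time_s"]
E
```

```text
pics
{'time_s': 0.0, 'joints': [1.023, 0.0534, 1.6143, 0.0, 1.476, -0.119], 'joint_vel': [0.0009, -0.0014, 0.0003, -0.0018, 0.0003, -0.0006], 'joint_efforts': [-0.0009, -39.3702, -37.0169, -0.0003, 0.0071, 0.0], 'eef_pos': [0.2595, 0.5679, 0.2301], 'orientation': [-0.6682, -3.069, 0.003], 'wrist_force': [-0.3207, 0.0364, -0.2942], 'torque': [-0.0248, 0.0343, 0.028], 'grip_width': 1.0016}
scene [[454.9, 0.0, 322.7], [0.0, 454.9, 201.3], [0.0, 0.0, 1.0]] campos [1.191 0.317 0.939]
anchor 0.72 [243.0, 162.0, 322.0, 262.0] 5015 [[0.458, -0.115, 0.001], [0.598, -0.039, 0.036], [0.689, 0.047, 0.086]]
punch 0.65 [210.0, 121.0, 218.0, 146.0] 138 [[0.444, -0.338, 0.058], [0.455, -0.326, 0.105], [0.462, -0.32, 0.13]]
mallet 0.88 [419.0, 201.0, 460.0, 258.0] 847 [[0.395, 0.288, 0.005], [0.531, 0.317, 0.045], [0.554, 0.335, 0.065]]
mallet 0.52 [208.0, 120.0, 220.0, 147.0] 147 [[0.444, -0.335, 0.057], [0.455, -0.326, 0.104], [0.462, -0.32, 0.131]]
mat 0.6 [398.0, 207.0, 466.0, 280.0] 3706 [[0.397, 0.223, -0.002], [0.509, 0.302, 0.003], [0.599, 0.392, 0.007]]
specimen_cup 0.63 [362.0, 162.0, 384.0
[... 1936 characters left out ...]
 0.44 [412.0, 206.0, 421.0, 215.0] 69 [[0.473, -0.257, 0.057], [0.482, -0.245, 0.119], [0.496, -0.238, 0.123]]
lock_pin 0.72 [221.0, 188.0, 244.0, 242.0] 537 [[0.397, 0.284, 0.013], [0.506, 0.312, 0.047], [0.551, 0.33, 0.068]]
wrist [[309.1, 0.0, 322.8], [0.0, 309.1, 199.8], [0.0, 0.0, 1.0]] campos [0.184 0.603 0.375]
{'time_s': 1.25, 'joints': [1.023, 0.0527, 1.6129, -0.0, 1.476, -0.119], 'joint_vel': [-0.0003, -0.0, -0.0008, 0.0025, -0.0017, 0.0003], 'joint_efforts': [0.0, -39.3672, -37.0462, -0.0001, 0.0006, 0.0], 'eef_pos': [0.2599, 0.5684, 0.2313], 'orientation': [-0.6685, -3.0697, 0.0], 'wrist_force': [-0.3151, 0.6818, 0.8338], 'torque': [0.0129, -0.0733, 0.0078], 'grip_width': 1.0039}
```

View images.

View pics/scene0.png

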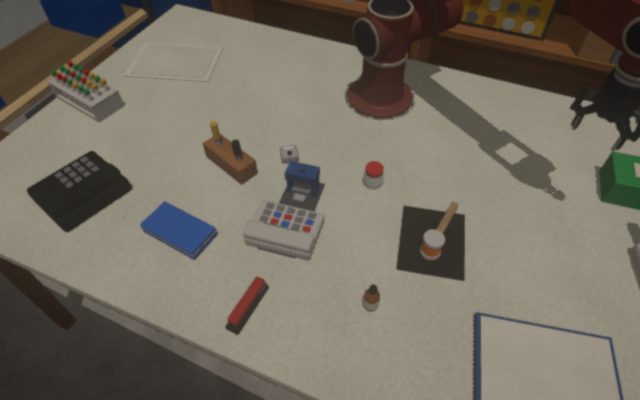

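View pics/top0.png

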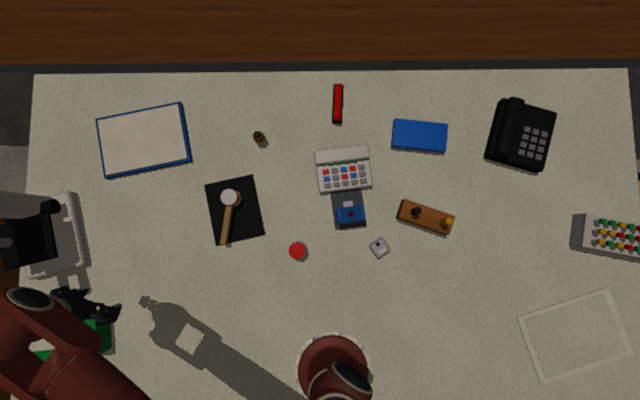

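View pics/wrist0.png

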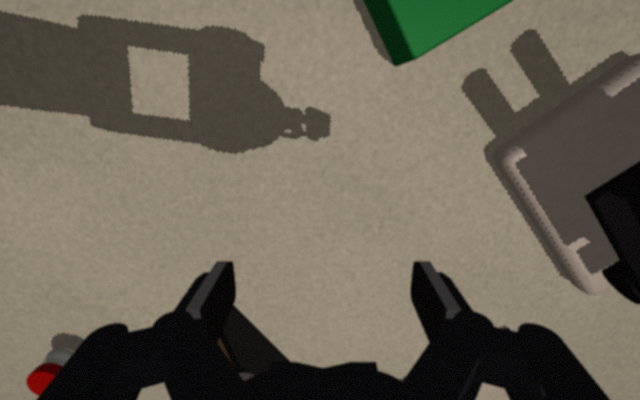

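```bash
cat >> h.py <<'E'
def dump(p,n):
    save(p,n); np.savez("pics/"+n+".npz",w=cloud(p),**{k:p[k] for k in ["image","range_z","intrinsics","R","t"]})
def rect(q):
    (c,s,a)=cv2.minAreaRect((q[:,:2]*1000).astype(np.float32)); return np.round(c,1),np.round(s,1),round(a,1)
E
python3 - <<'E'
from h import *
for n in ["scene","top"]:
    p=optics.capture(n); dump(p,n+"1"); w=cloud(p)
    hsv=cv2.cvtColor(p["image"],cv2.COLOR_BGR2HSV)
    def roi(x0,x1,y0,y1,z0,z1):
        return (w[...,0]>x0)&(w[...,0]<x1)&(w[...,1]>y0)&(w[...,1]<y1)&(w[...,2]>z0)&(w[...,2]<z1)
    m=roi(.4,.6,-.12,.08,.078,.1); q=w[m]; print(n,"bracket",len(q),rect(q),np.median(q[:,2]),q.mean(0))
    m=roi(.38,.56,-.4,-.18,.045,.065); q=w[m]; print("stand",len(q),rect(q),np.median(q[:,2]))
    m=roi(.42,.475,-.36,-.29,.1,.15); q=w[m]; print("punch",len(q),rect(q),np.median(q,axis=0),q[:,2].max())
    m=roi(.46,.52,-.28,-.22,.1,.15); q=w[m]; print("driver",len(q),rect(q),np.median(q,axis=0))
    m=roi(.48,.6,.24,.4,.055,.075); q=w[m]; print("mallet head",len(q),rect(q),np.median(q,axis=0))
    m=roi(.36,.51,.22,.42,.025,.055); q=w[m]; print("handle",len(q),rect(q),np.median(q[:,2]))
print(sense()["time_s"])
E
```

```text
scene bracket 471 (array([474.5, -56.6]), array([51.1, 83.1]), 7.7) 0.08412807737682386 [ 0.47660109 -0.05569684  0.08403035]
stand 853 (array([ 466.4, -286.3]), array([164.8,  62.5]), 69.8) 0.05343943034527627
punch 87 (array([ 451.2, -328.1]), array([18.5, 18. ]), 3.6) [ 0.45506978 -0.32619089  0.11956385] 0.13240378191089738
driver 73 (array([ 482.5, -243.9]), array([21.5, 18.9]), 86.9) [ 0.48552677 -0.24130814  0.11495819]
mallet head 325 (array([531. , 309.7]), array([49.2, 48.8]), 16.5) [0.5337569  0.30992436 0.0625374 ]
handle 263 (array([439.8, 323. ]), array([ 18.4, 104.1]), 81.5) 0.043461561338660686
top bracket 424 (array([475.6, -59.3]), array([45.9, 81.9]), 6.8) 0.08686842608627247 [ 0.47550787 -0.05913074  0.08676197]
stand 944 (array([ 467.4, -290. ]), array([160.8,  60.7]), 69.8) 0.055973195628824274
punch 61 (array([ 452.2, -331.5]), array([17.7, 17.6]), 89.4) [ 0.45188999 -0.32817324  0.12876795] 0.1360095524926342
driver 55 (array([ 482.3, -246.5]), array([19.8, 19.8]), 53.4) [ 0.48144791 -0.24527455  0.12047685]
mallet head 220 (array([531.9, 306.6]), array([47.9, 48.8]), 87.5) [0.53177538 0.30601678 0.0644621 ]
handle 286 (array([449.7, 319.2]), array([ 20. , 124.2]), 81.6) 0.04441532797732831
1.35
```

```bash
cat > pl.py <<'E'
import json,sys,numpy as np
# commanded pose: x,y,z,az(deg of tool y)
F="pose.json"
def load(): return json.load(open(F))
def ax(az):
    a=np.radians(az); y=np.array([np.cos(a),np.sin(a),0]); x=np.array([-np.sin(a),np.cos(a),0]); return np.array([x,y,[0,0,-1.]])
def rel(x,y,z,az=None):
    p=load(); d=np.array([x,y,z])-p[:3]; t=0 if az is None else p[3]-az
    print("rot z %.2f  shift cm"%t,np.round(ax(p[3])@d*100,2),"dist",np.linalg.norm(d).round(3))
def done(turn,sx,sy,sz):
    p=load(); w=np.array([sx,sy,sz])/100@ax(p[3]); q=list(np.array(p[:3])+w)+[p[3]-turn]; json.dump(q,open(F,"w")); print("cmd",np.round(q,4))
def setp(*q): json.dump(list(q),open(F,"w"))
E
python3 - <<'E'
from pl import *
setp(.26,.568,.231,65.43)
rel(.45,.22,.25,69.8)
rel(.47,.05,.25,69.8)
rel(.4515,-.3297,.25,69.8)
E
```

```text
rot z -4.37  shift cm [-31.75 -23.75  -1.9 ] dist 0.397
rot z -4.37  shift cm [-40.64 -38.38  -1.9 ] dist 0.559
rot z -4.37  shift cm [-54.74 -73.68  -1.9 ] dist 0.918
```

drive_tool([
  [0,0,-4.4,-31.7,-23.7,-1.9,0],
  [0,0,-4.4,-31.7,-23.7,-1.9,0],
  [0,0,-4.4,-31.7,-23.7,-1.9,0],
  [0,0,-4.4,-31.7,-23.7,-1.9,0],
  [0,0,-4.4,-31.7,-23.7,-1.9,0],
  [0,0,-4.4,-31.7,-23.7,-1.9,0],
  [0,0,-4.4,-40.6,-38.4,-1.9,0],
  [0,0,-4.4,-40.6,-38.4,-1.9,0],
])

```text
time_s: 2.15
eef_pos: [0.4289, 0.2068, 0.2478]
orientation: [0.55, 3.092, 0.001]
wrist_force: [0.5, 0.2, 0.1]
grip_width: 1.002
```

Run:
```python
from pl import *
from h import *
s=st(); print(np.degrees(s['joints'][0]-s['joints'][5]))
setp(*s["eef_pos"],69.83)
rel(.47,.0,.25);rel(.47,-.22,.25)
rel(.4515,-.3297,.22)
```

```text
{'time_s': 2.15, 'joints': [0.2927, -0.3258, 1.9278, -0.0001, 1.5387, -0.9263], 'joint_vel': [-1.048, -0.3285, 0.2448, -0.0004, 0.0778, -1.0338], 'joint_efforts': [6.1618, -22.4309, -37.5564, 0.0762, 0.1254, 0.8762], 'eef_pos': [0.4289, 0.2068, 0.2478], 'orientation': [0.5496, 3.0923, 0.0005], 'wrist_force': [0.4936, 0.2044, 0.0836], 'torque': [0.006, -0.0502, 0.0474], 'grip_width': 1.0019}
69.84373788033693
rot z 0.00  shift cm [-10.98 -17.99  -0.22] dist 0.211
rot z 0.00  shift cm [-18.57 -38.64  -0.22] dist 0.429
rot z 0.00  shift cm [-20.61 -49.58   2.78] dist 0.538
```

drive_tool([
  [0,0,0,-11,-18,-0.2,0],
  [0,0,0,-11,-18,-0.2,0],
  [0,0,0,-11,-18,-0.2,0],
  [0,0,0,-18.5,-38.5,-0.2,0],
  [0,0,0,-18.5,-38.5,-0.2,0],
  [0,0,0,-18.5,-38.5,-0.2,0],
  [0,0,0,-18.5,-38.5,-0.2,0],
  [0,0,0,-18.5,-38.5,-0.2,0],
])

```text
time_s: 2.95
eef_pos: [0.468, -0.1904, 0.2498]
orientation: [0.551, 3.092, -0.0]
wrist_force: [1.1, 0.6, -0.4]
grip_width: 1.001
```

drive_tool([
  [0,0,0,0,0,0,0],
  [0,0,0,0,0,0,0],
  [0,0,0,0,0,0,0],
])

```text
time_s: 3.25
eef_pos: [0.4683, -0.1875, 0.2493]
orientation: [-0.549, -3.093, -0.001]
wrist_force: [1.4, -0.1, -0.1]
grip_width: 1.0
```

Run:
```python
from pl import *
from h import *
s=st(); az=np.degrees(s['joints'][0]-s['joints'][5]);print(az)
p=optics.capture("wrist"); dump(p,"wrist2")
s2=st()
setp(*((s["eef_pos"]+s2["eef_pos"])/2),69.83)
rel(.4515,-.3297,.22)
rel(.4515,-.3297,.088)
```

```text
{'time_s': 3.25, 'joints': [-0.5287, -0.2517, 1.866, 0.0004, 1.5275, -1.7483], 'joint_vel': [0.0209, -0.0075, 0.0033, -0.0004, -0.0017, -0.0011], 'joint_efforts': [-0.824, -26.1875, -37.6274, -0.032, -0.0143, 0.0012], 'eef_pos': [0.4683, -0.1875, 0.2493], 'orientation': [-0.549, -3.0932, -0.0007], 'wrist_force': [1.404, -0.0802, -0.0993], 'torque': [0.014, 0.0174, -0.0274], 'grip_width': 0.9998}
69.87340201956071
{'time_s': 3.3, 'joints': [-0.5279, -0.252, 1.8661, 0.0003, 1.5275, -1.7484], 'joint_vel': [0.0119, -0.0034, 0.0035, -0.0016, -0.0023, -0.0005], 'joint_efforts': [-0.6116, -26.2499, -37.5629, -0.0224, -0.0092, 0.0019], 'eef_pos': [0.4684, -0.1871, 0.2494], 'orientation': [0.5475, 3.0935, 0.0004], 'wrist_force': [-0.2675, -0.3717, 0.0977], 'torque': [-0.0064, -0.0068, 0.0006], 'grip_width': 0.9993}
rot z 0.00  shift cm [ -3.33 -13.94   2.94] dist 0.146
rot z 0.00  shift cm [ -3.33 -13.94  16.14] dist 0.216
```

View pics/wrist2.png

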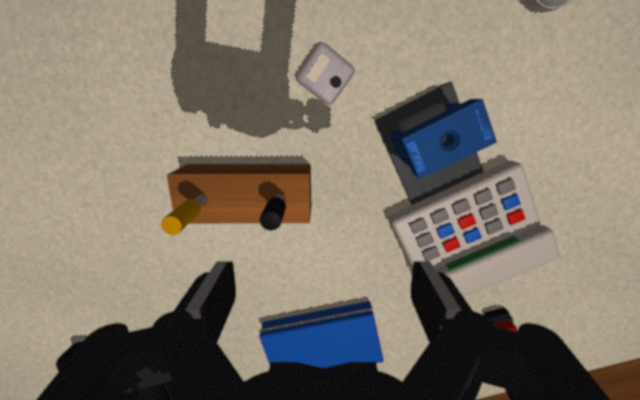

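Run:
```python
from h import *
d=np.load("pics/wrist2.npz"); w=d["w"]; im=d["image"]
def roi(x0,x1,y0,y1,z0,z1):
    return (w[...,0]>x0)&(w[...,0]<x1)&(w[...,1]>y0)&(w[...,1]<y1)&(w[...,2]>z0)&(w[...,2]<z1)
m=roi(.4,.56,-.14,.04,.078,.1); q=w[m]; print("bracket",len(q),rect(q),np.median(q[:,2]))
m=roi(.38,.56,-.4,-.18,.045,.065); q=w[m]; print("stand",len(q),rect(q),np.median(q[:,2]))
m=roi(.42,.475,-.36,-.29,.115,.15); q=w[m]; print("punch",len(q),rect(q),np.median(q,axis=0),q[:,2].max())
m=roi(.46,.52,-.28,-.22,.1,.15); q=w[m]; print("driver",len(q),rect(q),np.median(q,axis=0))
# hole & punch top by ray/plane intersection
K=d["intrinsics"];C=-d["R"].T@d["t"]
def ray(u,v,z):
    r=d["R"].T@np.array([(u-K[0,2])/K[0,0],(v-K[1,2])/K[1,1],1]); return C+r*(z-C[2])/r[2]
g=im[110:170,415:490].astype(int).sum(2); ys,xs=np.where(g<120); print("hole px",xs.mean()+415,ys.mean()+110,len(xs))
print("hole",ray(xs.mean()+415,ys.mean()+110,.086), "eye",ray(450.5,139.5,.086))
hsv=cv2.cvtColor(im,cv2.COLOR_BGR2HSV); m=cv2.inRange(hsv,(15,150,150),(35,255,255)); ys,xs=np.where(m[200:250,150:200]>0);print("bright yellow",xs.mean()+150,ys.mean()+200,len(xs)); print(ray(xs.mean()+150,ys.mean()+200,.130))
a=cv2.resize(im[90:250,140:510],None,fx=2,fy=2,interpolation=cv2.INTER_CUBIC); cv2.imwrite("pics/z2.png",a)
```

```text
bracket 4073 (array([473. , -57.6]), array([46.8, 82.4]), 7.1) 0.08646728957286215
stand 6025 (array([ 464.1, -288.9]), array([160.5,  60.3]), 70.0) 0.05548652681296559
punch 503 (array([ 449.1, -330.8]), array([19.3, 20.2]), 20.5) [ 0.44784452 -0.32701104  0.12992707] 0.1323814072221823
driver 507 (array([ 479.1, -245.9]), array([20.4, 20.8]), 20.9) [ 0.47708967 -0.24407165  0.11980898]
hole px 438.1336898395722 125.86898395721926 374
hole [ 0.45613954 -0.06450454  0.086     ] eye [ 0.47316704 -0.0561017   0.086     ]
bright yellow 170.7921146953405 225.11111111111111 279
[ 0.44939182 -0.33073586  0.13      ]
```

View pics/z2.png

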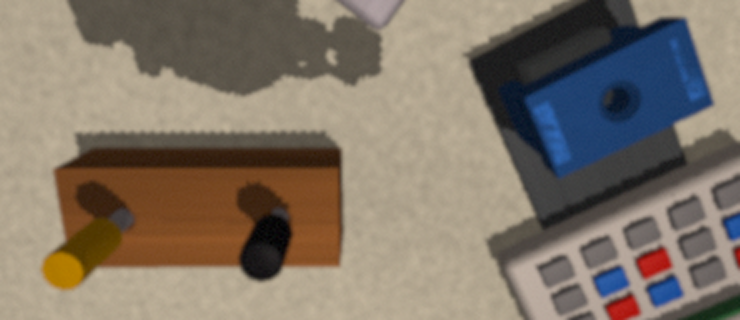

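Run:
```python
from pl import *
rel(.4505,-.330,.20)
rel(.4505,-.330,.088)
```

```text
rot z 0.00  shift cm [ -3.25 -14.01   4.94] dist 0.152
rot z 0.00  shift cm [ -3.25 -14.01  16.14] dist 0.216
```

drive_tool([
  [0,0,0,-1.2,-5,1,0],
  [0,0,0,-2.4,-9.6,2,0],
  [0,0,0,-3.2,-14,3.5,0],
  [0,0,0,-3.2,-14,5,0],
  [0,0,0,-3.2,-14,9,0],
  [0,0,0,-3.2,-14,13,0],
  [0,0,0,-3.2,-14,16.1,0],
  [0,0,0,-3.2,-14,16.1,0],
])

```text
time_s: 4.1
eef_pos: [0.4476, -0.326, 0.0828]
orientation: [-0.545, -3.085, -0.01]
wrist_force: [-1.8, 1.0, -0.5]
grip_width: 1.001
```

drive_tool([
  [0,0,0,0,0,0,0.5],
  [0,0,0,0,0,0,1],
  [0,0,0,0,0,0,1],
  [0,0,0,0,0,0,1],
  [0,0,0,0,0,0,1],
])

```text
time_s: 4.6
eef_pos: [0.4509, -0.3312, 0.0901]
orientation: [0.55, 3.091, -0.001]
wrist_force: [0.2, 0.7, 3.7]
grip_width: 0.219
```

Run:
```python
from pl import *
from h import *
done(0,-3.2,-14,16.1)
st()
p=optics.capture("wrist"); dump(p,"wrist3")
```

```text
cmd [ 0.4501 -0.3298  0.0884 69.83  ]
{'time_s': 4.6, 'joints': [-0.7669, 0.0265, 1.8861, 0.0006, 1.2265, -1.9857], 'joint_vel': [0.0005, 0.0013, -0.0026, 0.0012, 0.0028, 0.0001], 'joint_efforts': [-0.4695, -32.4001, -31.5615, -0.2835, -0.2791, -0.0022], 'eef_pos': [0.4509, -0.3312, 0.0901], 'orientation': [0.5499, 3.0907, -0.0014], 'wrist_force': [0.1568, 0.7309, 3.6955], 'torque': [0.218, -0.0141, 0.0472], 'grip_width': 0.2186}
```

View pics/wrist3.png

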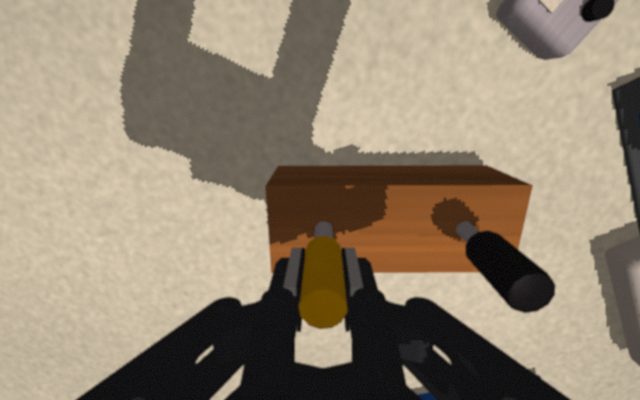

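Run:
```python
from pl import *
rel(.4745,-.0573,.21)
```

```text
rot z 0.00  shift cm [  7.1   26.42 -12.16] dist 0.299
```

drive_tool([
  [0,0,0,0,0,-3,1],
  [0,0,0,0,0,-7.5,1],
  [0,0,0,0,0,-12.2,1],
  [0,0,0,0.8,3,-12.2,1],
  [0,0,0,2,7.5,-12.2,1],
  [0,0,0,3.2,12,-12.2,1],
  [0,0,0,4.4,16.5,-12.2,1],
  [0,0,0,5.6,21,-12.2,1],
])

```text
time_s: 5.45
eef_pos: [0.4693, -0.1126, 0.2099]
orientation: [-0.551, -3.092, -0.0]
wrist_force: [0.7, 0.8, -0.9]
grip_width: 0.219
```

drive_tool([
  [0,0,0,0.9,3.4,0,1],
  [0,0,0,1.5,5.4,0,1],
  [0,0,0,1.5,5.4,0,1],
  [0,0,0,1.5,5.4,0,1],
  [0,0,0,1.5,5.4,0,1],
  [0,0,0,1.5,5.4,0,1],
])

```text
time_s: 6.05
eef_pos: [0.4743, -0.0594, 0.2102]
orientation: [-0.553, -3.092, 0.0]
wrist_force: [-0.1, -0.0, -1.7]
grip_width: 0.217
```

Run:
```python
from pl import *
from h import *
done(0,5.6,21,-12.2);done(0,1.5,5.4,0)
st()
for n in ["wrist","scene"]:
    p=optics.capture(n); dump(p,n+"4")
im=p["image"]; cv2.imwrite("pics/s4z.png",cv2.resize(im[90:230,230:390],None,fx=4,fy=4,interpolation=cv2.INTER_CUBIC))
```

```text
cmd [ 0.4699 -0.1133  0.2104 69.83  ]
cmd [ 4.745e-01 -5.750e-02  2.104e-01  6.983e+01]
{'time_s': 6.05, 'joints': [-0.2803, -0.2976, 1.9681, -0.0002, 1.4714, -1.4974], 'joint_vel': [0.0028, 0.0011, -0.0016, 0.0026, 0.002, 0.0007], 'joint_efforts': [0.2266, -24.8842, -37.8874, 0.0074, 0.0064, -0.0022], 'eef_pos': [0.4743, -0.0594, 0.2102], 'orientation': [-0.5527, -3.0923, 0.0003], 'wrist_force': [-0.0729, -0.0346, -1.655], 'torque': [-0.0412, 0.0139, 0.0083], 'grip_width': 0.2174}
```

View pics/wrist4.png

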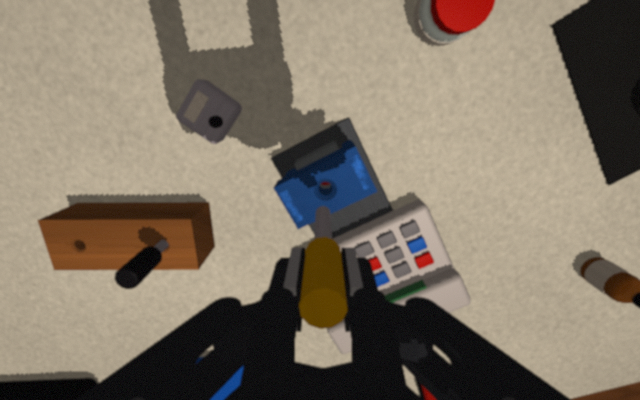

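View pics/s4z.png

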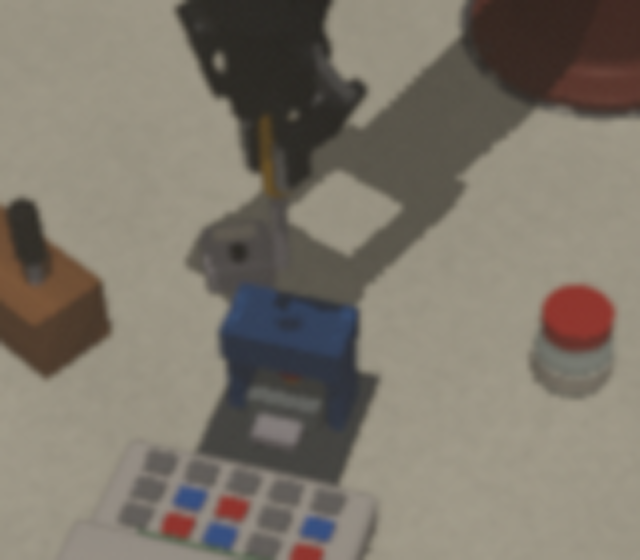

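Run:
```python
from h import *
d=np.load("pics/wrist4.npz"); w=d["w"]; im=d["image"]
K=d["intrinsics"];C=-d["R"].T@d["t"]
def ray(u,v,z):
    r=d["R"].T@np.array([(u-K[0,2])/K[0,0],(v-K[1,2])/K[1,1],1]); return C+r*(z-C[2])/r[2]
m=(w[...,0]>.4)&(w[...,0]<.56)&(w[...,1]>-.14)&(w[...,1]<.04)&(w[...,2]>.078)&(w[...,2]<.095); q=w[m]; print("bracket",len(q),rect(q),np.median(q[:,2]))
cv2.imwrite("pics/z4.png",cv2.resize(im[140:340,255:405],None,fx=4,fy=3.0,interpolation=cv2.INTER_CUBIC))
for v in range(200,240,4):
    print(v,np.where(np.abs(w[v,300:345,2]-.15)<.06)[0]+300, np.round(w[v,322],3))
for uv in [(326,187),(325,186)]: print("hole",ray(*uv,.086))
def proj(X): c=d["R"]@X+d["t"]; return K@c/c[2]
for z in [.1357,.2]: print("tcp axis at z",z,proj(np.array([.4745,-.0575,z])))
```

```text
bracket 4311 (array([473.1, -57.7]), array([46.6, 82.2]), 7.0) 0.08647259601055561
200 [] [ 0.482 -0.064  0.087]
204 [] [ 0.486 -0.065  0.086]
208 [317 318 319 320 321 322 323 324 325 326 327 328] [ 0.47  -0.059  0.143]
212 [315 316 317 318 319 320 321 322 323 324 325 326 327 328 329] [ 0.469 -0.059  0.152]
216 [315 316 317 318 319 320 321 322 323 324 325 326 327 328 329] [ 0.468 -0.058  0.161]
220 [315 316 317 318 319 320 321 322 323 324 326 327 328 329 330] [ 0.469 -0.059  0.167]
224 [315 316 317 318 319 320 321 322 323 324 325 326 327 328 329 330] [ 0.469 -0.058  0.174]
228 [314 315 316 317 318 319 320 321 322 323 324 325 326 327 328 329 330] [ 0.469 -0.058  0.18 ]
232 [314 315 316 317 318 319 320 321 322 323 324 325 326 327 328 329 330] [ 0.468 -0.058  0.187]
236 [314 315 316 317 318 319 320 321 322 323 324 325 326 327 328 329 330 331] [ 0.469 -0.058  0.191]
hole [ 0.47169669 -0.05597428  0.086     ]
hole [ 0.4705017  -0.05649703  0.086     ]
tcp axis at z 0.1357 [326.01795147 209.91941992   1.        ]
tcp axis at z 0.2 [327.14869785 251.09827596   1.        ]
```

View pics/z4.png

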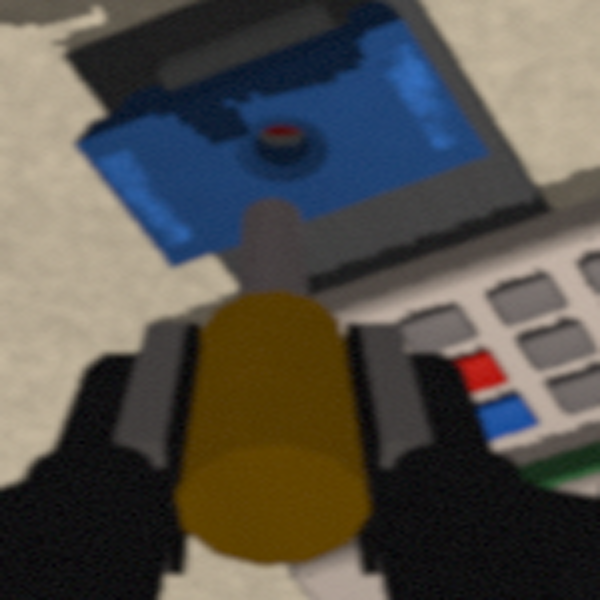

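drive_tool([
  [0,0,0,0.2,0.2,0,1],
  [0,0,0,0.2,0.2,2.5,1],
  [0,0,0,0.2,0.2,4.5,1],
  [0,0,0,0.2,0.2,5,1],
  [0,0,0,0.2,0.2,5.5,1],
  [0,0,0,0.2,0.2,6,1],
  [0,0,0,0.2,0.2,6,1],
])

```text
time_s: 6.85
eef_pos: [0.4731, -0.0558, 0.1502]
orientation: [-0.55, -3.093, -0.0]
wrist_force: [-0.7, -0.5, -1.7]
grip_width: 0.215
```

Run:
```python
from pl import *
from h import *
done(0,.2,.2,6)
st()
for n in ["wrist","scene"]:
    p=optics.capture(n); dump(p,n+"5")
im=p["image"]; cv2.imwrite("pics/s5z.png",cv2.resize(im[120:230,240:350],None,fx=4,fy=4,interpolation=cv2.INTER_CUBIC))
im=np.load("pics/wrist5.npz")["image"]; cv2.imwrite("pics/z5.png",cv2.resize(im[140:340,255:405],None,fx=4,fy=3,interpolation=cv2.INTER_CUBIC))
st()
```

```text
cmd [ 4.733e-01 -5.490e-02  1.504e-01  6.983e+01]
{'time_s': 6.85, 'joints': [-0.2739, -0.2502, 2.0323, 0.0001, 1.36, -1.4926], 'joint_vel': [0.0004, -0.0056, -0.0097, -0.0001, 0.0091, 0.0017], 'joint_efforts': [-0.0422, -25.6521, -36.9063, -0.0048, -0.0694, 0.0002], 'eef_pos': [0.4731, -0.0558, 0.1502], 'orientation': [-0.5501, -3.0926, -0.0002], 'wrist_force': [-0.6769, -0.504, -1.6602], 'torque': [-0.0228, 0.0411, 0.0446], 'grip_width': 0.2146}
{'time_s': 6.95, 'joints': [-0.2738, -0.2506, 2.0316, 0.0, 1.3601, -1.4926], 'joint_vel': [-0.0008, -0.0008, -0.0046, -0.0013, 0.0008, 0.0006], 'joint_efforts': [-0.008, -25.3028, -36.3353, -0.0007, 0.0082, 0.0001], 'eef_pos': [0.4734, -0.0559, 0.1508], 'orientation': [0.55, 3.0925, -0.0], 'wrist_force': [0.0943, 0.2407, -1.2356], 'torque': [0.0157, 0.0107, -0.0171], 'grip_width': 0.2193}
```

View pics/z5.png

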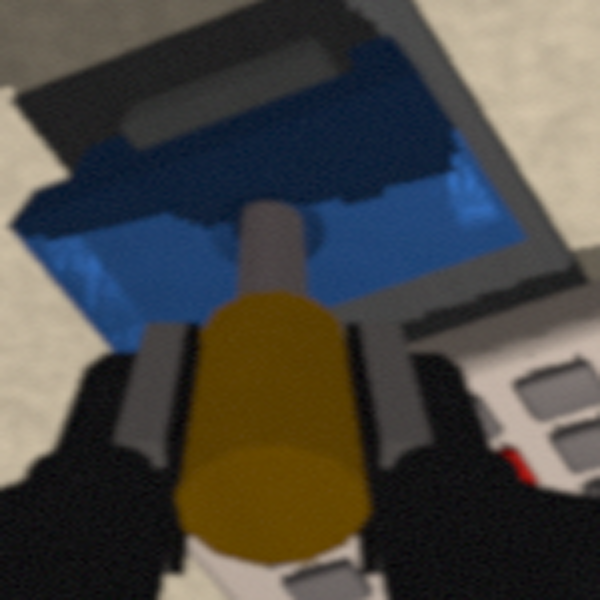

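View pics/s5z.png

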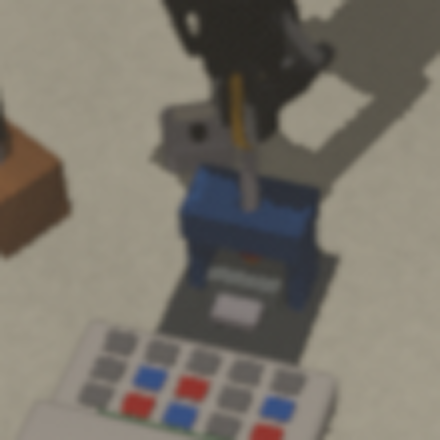

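Run:
```python
from h import *
d=np.load("pics/wrist5.npz"); w=d["w"]; K=d["intrinsics"]
def proj(X): c=d["R"]@np.array(X)+d["t"]; return (K@c/c[2])[:2]
def zoom(p): return np.round([(p[0]-255)*4,(p[1]-140)*3])
for z,r in [(.086,.0105),(.082,.0065)]:
  for a in range(0,360,90): print(z,a,zoom(proj([.4731+r*np.cos(np.radians(a)),-.0577+r*np.sin(np.radians(a)),z])))
for v in range(200,232,4): print(v,np.round(w[v,322],3))
m=(w[...,0]>.4)&(w[...,0]<.56)&(w[...,1]>-.14)&(w[...,1]<.04)&(w[...,2]>.078)&(w[...,2]<.095); q=w[m]; print("bracket",len(q),rect(q),np.median(q[:,2]))
```

```text
0.086 0 [284. 267.]
0.086 90 [319. 216.]
0.086 180 [244. 191.]
0.086 270 [210. 244.]
0.082 0 [277. 246.]
0.082 90 [298. 215.]
0.082 180 [252. 200.]
0.082 270 [232. 232.]
200 [ 0.461 -0.053  0.086]
204 [ 0.464 -0.054  0.086]
208 [ 0.468 -0.055  0.085]
212 [ 0.467 -0.055  0.093]
216 [ 0.468 -0.055  0.1  ]
220 [ 0.468 -0.055  0.107]
224 [ 0.467 -0.055  0.115]
228 [ 0.468 -0.055  0.119]
bracket 6102 (array([473. , -57.7]), array([46.8, 82.3]), 7.1) 0.08653347373269307
```

drive_tool([
  [0,0,0,0,0,0.8,1],
  [0,0,0,0,0,1.6,1],
  [0,0,0,0,0,2.2,1],
  [0,0,0,0,0,2.6,1],
  [0,0,0,0,0,2.8,1],
  [0,0,0,0,0,2.9,1],
  [0,0,0,0,0,2.9,1],
])

```text
time_s: 7.65
eef_pos: [0.4732, -0.0558, 0.1213]
orientation: [-0.55, -3.093, -0.0]
wrist_force: [-0.0, -0.4, -1.6]
grip_width: 0.217
```

Run:
```python
from pl import *
from h import *
done(0,0,0,2.9)
s=st()
p=optics.capture("scene"); dump(p,"scene6")
im=p["image"]; cv2.imwrite("pics/s6z.png",cv2.resize(im[130:220,265:345],None,fx=7,fy=6.5,interpolation=cv2.INTER_CUBIC))
s=st()
```

```text
cmd [ 4.733e-01 -5.490e-02  1.214e-01  6.983e+01]
{'time_s': 7.65, 'joints': [-0.2739, -0.2179, 2.0563, 0.0, 1.3035, -1.4926], 'joint_vel': [0.0011, -0.0022, -0.0019, 0.0002, 0.003, -0.0001], 'joint_efforts': [0.1063, -26.054, -35.7374, 0.0702, 0.0122, 0.0003], 'eef_pos': [0.4732, -0.0558, 0.1213], 'orientation': [-0.5501, -3.0928, -0.0001], 'wrist_force': [-0.0125, -0.3797, -1.6019], 'torque': [-0.0444, -0.0205, 0.0644], 'grip_width': 0.2169}
{'time_s': 7.7, 'joints': [-0.2738, -0.2181, 2.0561, 0.0001, 1.3036, -1.4926], 'joint_vel': [-0.0005, -0.0019, -0.0005, 0.0022, 0.0028, -0.0001], 'joint_efforts': [0.0675, -26.0107, -35.6963, 0.0464, 0.0033, 0.0003], 'eef_pos': [0.4732, -0.0558, 0.1214], 'orientation': [-0.55, -3.093, -0.0001], 'wrist_force': [-0.0524, 0.2854, -1.7201], 'torque': [-0.0132, 0.0083, 0.0043], 'grip_width': 0.2179}
```

View pics/s6z.png

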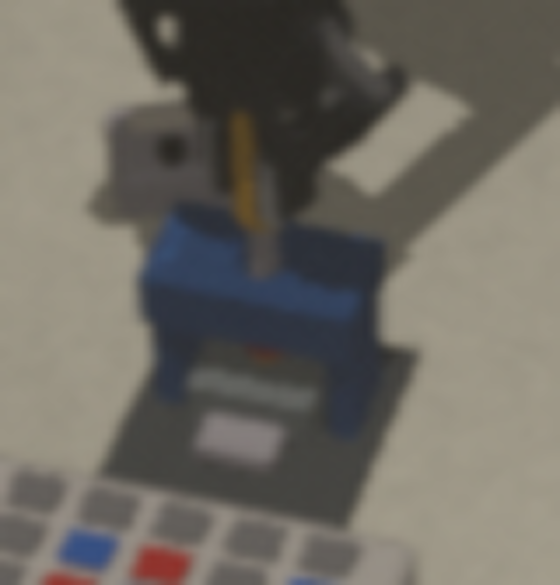

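drive_tool([
  [0,0,0,0,0,0.1,1],
  [0,0,0,0,0,0.2,1],
  [0,0,0,0,0,0.2,1],
])

```text
time_s: 8.0
eef_pos: [0.4732, -0.0558, 0.1193]
orientation: [-0.55, -3.093, -0.0]
wrist_force: [-0.1, -0.5, -1.8]
grip_width: 0.218
```

drive_tool([
  [0,0,0,0,0,0.1,1],
  [0,0,0,0,0,0.1,1],
])

```text
time_s: 8.2
eef_pos: [0.4732, -0.0558, 0.1183]
orientation: [-0.55, -3.093, -0.0]
wrist_force: [0.0, 0.3, -1.2]
grip_width: 0.216
```

drive_tool([
  [0,0,0,0,0,0.1,1],
  [0,0,0,0,0,0.1,1],
])

```text
time_s: 8.4
eef_pos: [0.4734, -0.0559, 0.1176]
orientation: [0.55, 3.093, -0.0]
wrist_force: [-0.2, 0.0, -0.4]
grip_width: 0.222
```

drive_tool([
  [0,0,0,0,0,0,0.6],
  [0,0,0,0,0,0,0],
  [0,0,0,0,0,0,0],
  [0,0,0,0,0,-2,0],
  [0,0,0,0,0,-6,0],
  [0,0,0,0,0,-10,0],
  [0,0,0,0,0,-13,0],
  [0,0,0,0,0,-13,0],
])

```text
time_s: 9.2
eef_pos: [0.4759, -0.0566, 0.2536]
orientation: [0.548, 3.083, -0.002]
wrist_force: [-0.2, -0.8, 0.3]
grip_width: 1.001
```

Run:
```python
from pl import *
from h import *
done(0,0,0,.2+.1+.1-13)
s=st()
for n in ["wrist","scene"]:
    p=optics.capture(n); dump(p,n+"7"); 
im=p["image"]; cv2.imwrite("pics/s7z.png",cv2.resize(im[110:220,255:365],None,fx=5,fy=5,interpolation=cv2.INTER_CUBIC))
w=cloud(p)
# yellow points
for n in ["wrist","scene"]:
    d=np.load(f"pics/{n}7.npz"); hsv=cv2.cvtColor(d["image"],cv2.COLOR_BGR2HSV); w=d["w"]
    m=(w[...,0]>.43)&(w[...,0]<.52)&(w[...,1]>-.1)&(w[...,1]<-.02)&(w[...,2]>.095)&(w[...,2]<.18); q=w[m]
    if len(q)==0: continue
    print(n,len(q),"zmax",np.percentile(q[:,2],[50,90,98])); t=q[q[:,2]>np.percentile(q[:,2],98)-.004]; print("top",len(t),rect(t),t.mean(0))
```

```text
cmd [ 4.733e-01 -5.490e-02  2.474e-01  6.983e+01]
{'time_s': 9.2, 'joints': [-0.2738, -0.3277, 1.9197, 0.0, 1.5391, -1.4926], 'joint_vel': [-0.0003, 0.0334, 0.0776, -0.0021, -0.0318, 0.0005], 'joint_efforts': [0.0415, -22.757, -36.4656, -0.0003, 0.2415, 0.0], 'eef_pos': [0.4759, -0.0566, 0.2536], 'orientation': [0.5481, 3.0827, -0.0016], 'wrist_force': [-0.197, -0.7545, 0.3438], 'torque': [-0.0101, -0.0152, 0.0649], 'grip_width': 1.001}
wrist 741 zmax [0.1569026  0.15833971 0.15888468]
top 436 (array([474.3, -57.6]), array([18.9, 19.2]), 69.1) [ 0.47388828 -0.05736645  0.15764832]
scene 149 zmax [0.13817213 0.15586376 0.15768752]
top 36 (array([477.4, -57.3]), array([18.2, 16. ]), 77.5) [ 0.47676488 -0.05669518  0.15588443]
```

View pics/wrist7.png

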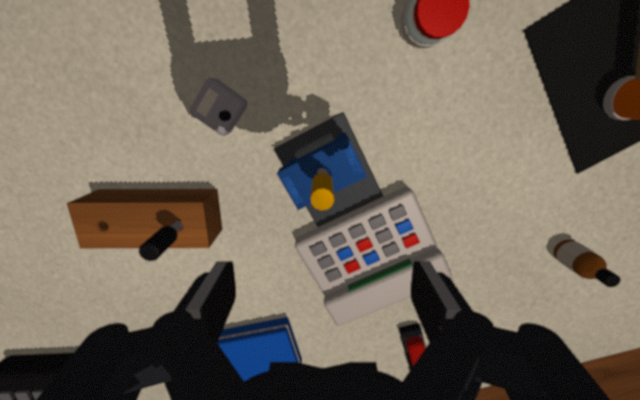

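View pics/s7z.png

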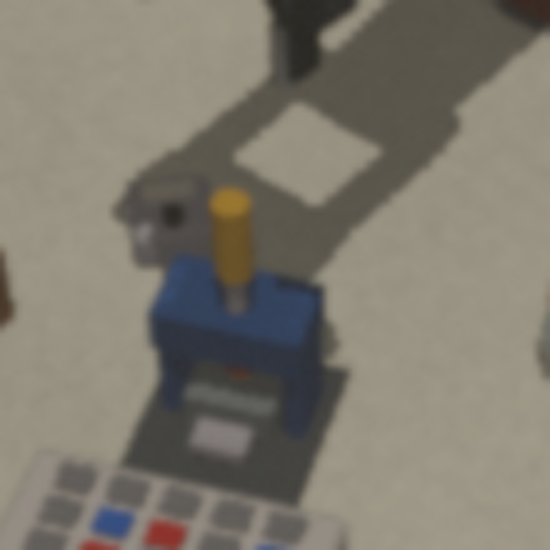

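Run:
```python
from pl import *
rel(.482,.3155,.20,81.5)
```

```text
rot z -11.67  shift cm [11.95 35.07  4.74] dist 0.374
```

drive_tool([
  [0,0,-1.5,1.5,4.5,0,0],
  [0,0,-3,3.1,9,0,0],
  [0,0,-4.5,4.6,13.5,0.5,0],
  [0,0,-6,6.2,18,1.5,0],
  [0,0,-7.5,7.7,22.5,2.5,0],
  [0,0,-9,9.2,27,3.5,0],
  [0,0,-10.5,10.7,31.5,4.5,0],
  [0,0,-11.7,12,35.1,4.7,0],
])

```text
time_s: 10.1
eef_pos: [0.4792, 0.3166, 0.196]
orientation: [-0.228, -3.128, 0.005]
wrist_force: [0.8, -0.2, -0.3]
grip_width: 1.0
```

drive_tool([
  [0,0,0,0,0,0,0],
  [0,0,0,0,0,0,0],
  [0,0,0,0,0,0,0],
])

```text
time_s: 10.4
eef_pos: [0.4811, 0.314, 0.1991]
orientation: [-0.233, -3.131, 0.002]
wrist_force: [-0.1, 0.1, 0.4]
grip_width: 1.002
```

Run:
```python
from pl import *
from h import *
done(-11.7,12,35.1,4.7)
s=st(); print(np.degrees(s['joints'][0]-s['joints'][5]))
p=optics.capture("wrist"); dump(p,"wrist8"); w=cloud(p)
def roi(x0,x1,y0,y1,z0,z1):
    return (w[...,0]>x0)&(w[...,0]<x1)&(w[...,1]>y0)&(w[...,1]<y1)&(w[...,2]>z0)&(w[...,2]<z1)
m=roi(.48,.6,.24,.4,.055,.075); q=w[m]; print("mallet head",len(q),rect(q),np.median(q,axis=0))
m=roi(.36,.50,.22,.42,.035,.055); q=w[m]; print("handle",len(q),rect(q),np.median(q[:,2]))
m=roi(.36,.65,.2,.42,.001,.008); q=w[m]; print("mat z",np.median(q[:,2]))
```

```text
cmd [ 0.4817  0.3159  0.2004 81.53  ]
{'time_s': 10.4, 'joints': [0.4489, -0.0435, 1.7636, -0.0004, 1.4236, -0.9732], 'joint_vel': [-0.015, -0.0143, -0.0053, 0.0024, -0.0017, 0.0016], 'joint_efforts': [0.639, -34.0853, -36.3973, 0.0263, 0.0019, -0.0009], 'eef_pos': [0.4811, 0.314, 0.1991], 'orientation': [-0.2331, -3.1312, 0.0022], 'wrist_force': [-0.0734, 0.0537, 0.3766], 'torque': [0.0226, -0.0092, -0.0028], 'grip_width': 1.002}
81.48114242705078
mallet head 1902 (array([528.3, 309.3]), array([49.1, 48.9]), 23.0) [0.52616368 0.30938795 0.06447887]
handle 2272 (array([443.3, 322.1]), array([ 17.6, 116.8]), 81.1) 0.045347503632982
mat z 0.004234032423259683
```

View pics/wrist8.png

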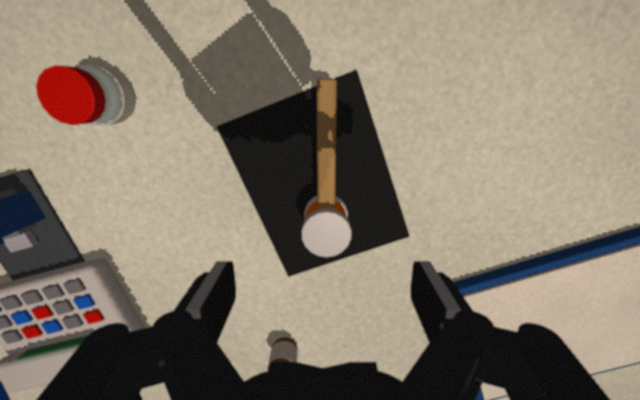

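drive_tool([
  [0,0,0,0.1,0,5,0],
  [0,0,0,0.1,0,9.5,0],
  [0,0,0,0.1,0,13.5,0],
  [0,0,0,0.1,0,16.5,0],
  [0,0,0,0.1,0,18,0],
  [0,0,0,0.1,0,18.4,0],
  [0,0,0,0.1,0,18.4,0],
  [0,0,0,0.1,0,18.4,0],
])

```text
time_s: 11.25
eef_pos: [0.4823, 0.3157, 0.0186]
orientation: [0.232, 3.13, 0.003]
wrist_force: [0.5, 0.6, 0.7]
grip_width: 1.0
```

drive_tool([
  [0,0,0,0,0,0,0.5],
  [0,0,0,0,0,0,1],
  [0,0,0,0,0,0,1],
  [0,0,0,0,0,0,1],
  [0,0,0,0,0,0,1],
  [0,0,0,0,0,0,1],
])

```text
time_s: 11.85
eef_pos: [0.4807, 0.3155, 0.0168]
orientation: [0.232, 3.133, 0.001]
wrist_force: [-0.9, 0.7, 2.0]
grip_width: 0.197
```

drive_tool([
  [0,0,0,0,0,-0.5,1],
  [0,0,0,0,0,-2,1],
  [0,0,0,0,0,-5,1],
  [0,0,0,0,0,-8,1],
  [0,0,0,0,0,-8,1],
  [0,0,0,0,0,-8,1],
])

```text
time_s: 12.45
eef_pos: [0.4807, 0.3151, 0.0967]
orientation: [0.232, 3.132, 0.001]
wrist_force: [-0.5, 0.4, -5.1]
grip_width: 0.2
```

Run:
```python
from pl import *
from h import *
done(0,.1,0,18.4);done(0,0,0,-8)
s=st()
for n in ["wrist","scene"]:
    p=optics.capture(n); dump(p,n+"9")
im=p["image"]; cv2.imwrite("pics/s9z.png",cv2.resize(im[110:270,360:520],None,fx=3.5,fy=3.5,interpolation=cv2.INTER_CUBIC))
```

```text
cmd [4.807e-01 3.161e-01 1.640e-02 8.153e+01]
cmd [ 0.4807  0.3161  0.0964 81.53  ]
{'time_s': 12.45, 'joints': [0.4509, 0.055, 1.8448, -0.0, 1.241, -0.9721], 'joint_vel': [-0.0003, 0.035, 0.0408, 0.0017, 0.0065, -0.0009], 'joint_efforts': [-0.0069, -40.8324, -38.2869, -0.102, -0.2534, -0.0039], 'eef_pos': [0.4807, 0.3151, 0.0967], 'orientation': [0.232, 3.1323, 0.0006], 'wrist_force': [-0.4849, 0.3997, -5.101], 'torque': [0.0003, 0.2728, 0.0075], 'grip_width': 0.2005}
```

View pics/wrist9.png

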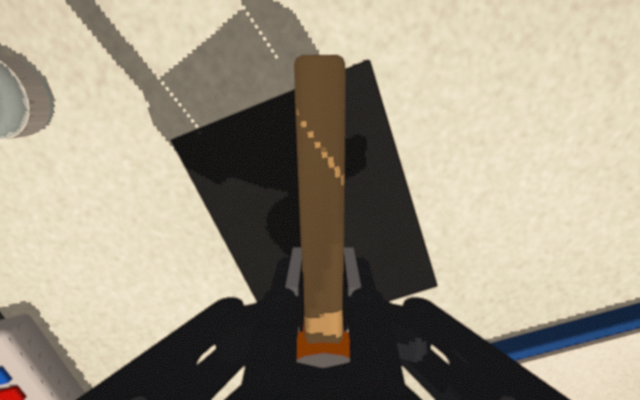

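View pics/s9z.png

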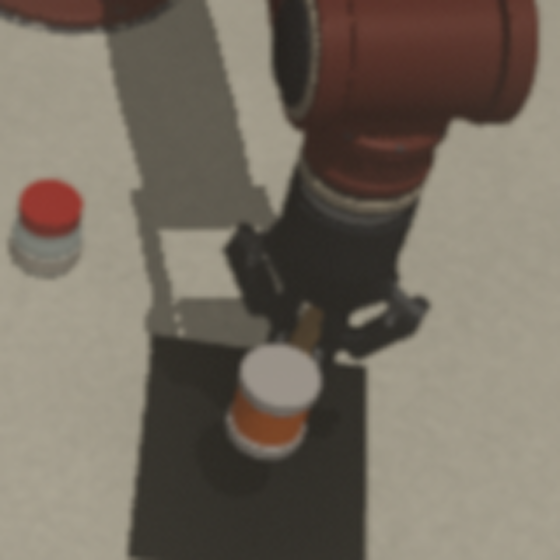

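```bash
cat > mal.py <<'E'
from h import *
def mal(n,tcp,az):
    d=np.load(f"pics/{n}.npz"); w=d["w"]
    hd=np.radians(az-90); e=np.array([np.cos(hd),np.sin(hd)]); f=np.array([-e[1],e[0]])  # e: from grip to head
    r=w[...,:2]-np.array(tcp[:2]); a=r@e; b=r@f; z=w[...,2]-tcp[2]
    m=(np.abs(b)<.006)&(a<-.02)&(a>-.11)&(z>-.03)&(z<.08)
    if m.sum()>20:
        c=np.polyfit(a[m],z[m],1); print(n,"handle slope deg",np.degrees(np.arctan(c[0])).round(2),"z0(rel tcp; expect grasp+11mm)",c[1].round(4),"lat",np.polyfit(a[m],b[m],1).round(4),m.sum())
    m=(np.abs(b)<.04)&(a>.02)&(a<.09)&(z>.03)&(z<.07)
    if m.sum()>20:
        A=np.c_[a[m],b[m],np.ones(m.sum())]; 
        zz=z[m]; k=zz>np.percentile(zz,40)-.006
        for _ in range(3):
            s=np.linalg.lstsq(A[k],zz[k],rcond=None)[0]; k=np.abs(zz-A@s)<.002
        q=np.c_[a[m][k],b[m][k]]
        print(n,"head top plane slopes deg",np.degrees(s[:2]).round(1),"centre a,b mm",rect(q),"z rel",round(float((A[k]@s).mean()),4),k.sum())
E
python3 - <<'E'
from mal import *
mal("wrist9",[.4807,.3155,.0966],81.5); mal("scene9",[.4807,.3155,.0966],81.5)
E
```

```text
wrist9 handle slope deg 0.05 z0(rel tcp; expect grasp+11mm) 0.029 lat [ 0.0003 -0.    ] 6431
wrist9 head top plane slopes deg [-123.6   -3.5] centre a,b mm (array([26.1, -1.3]), array([ 6. , 23.5]), 1.9) z rel 0.0366 474
scene9 head top plane slopes deg [-1.   0.9] centre a,b mm (array([50. , -0.4]), array([46.2, 47.9]), 55.4) z rel 0.0439 253
```

Run:
```python
from pl import *
rel(.426,-.0504,.235)
rel(.45,.15,.25)
```

```text
rot z 0.00  shift cm [ 1.000e-02 -3.705e+01 -1.386e+01] dist 0.396
rot z 0.00  shift cm [  0.59 -16.88 -15.36] dist 0.228
```

drive_tool([
  [0,0,0,0,-1,-4,1],
  [0,0,0,0,-3,-8,1],
  [0,0,0,0,-6,-12,1],
  [0,0,0,0,-10,-14,1],
  [0,0,0,0,-14,-14,1],
  [0,0,0,0,-18,-14,1],
  [0,0,0,0,-22,-14,1],
  [0,0,0,0,-26,-14,1],
])

```text
time_s: 13.35
eef_pos: [0.4407, 0.0566, 0.2338]
orientation: [-0.231, -3.129, 0.001]
wrist_force: [0.1, -0.6, -4.5]
grip_width: 0.197
```

drive_tool([
  [0,0,0,0,-4,0,1],
  [0,0,0,0,-7.5,0,1],
  [0,0,0,0,-10,0,1],
  [0,0,0,0,-11,0,1],
  [0,0,0,0,-11,0,1],
  [0,0,0,0,-11,0,1],
  [0,0,0,0,-11,0,1],
])

```text
time_s: 14.05
eef_pos: [0.4261, -0.0498, 0.2359]
orientation: [-0.229, -3.132, -0.001]
wrist_force: [-0.1, 0.5, -5.0]
grip_width: 0.195
```

Run:
```python
from pl import *
from h import *
done(0,0,-26,-14);done(0,0,-11,0)
s=st(); print(np.degrees(s['joints'][0]-s['joints'][5]))
for n in ["wrist","scene","top"]:
    p=optics.capture(n); dump(p,n+"10")
im=np.load("pics/scene10.npz")["image"]; cv2.imwrite("pics/s10z.png",cv2.resize(im[90:230,230:390],None,fx=4,fy=4,interpolation=cv2.INTER_CUBIC))
from mal import *
t=s["eef_pos"]
for n in ["wrist","scene","top"]: mal(n+"10",t,81.5)
s=st()
```

```text
cmd [4.424e-01 5.890e-02 2.364e-01 8.153e+01]
cmd [ 4.262e-01 -4.990e-02  2.364e-01  8.153e+01]
{'time_s': 14.05, 'joints': [-0.2904, -0.4494, 2.0383, 0.0004, 1.5538, -1.715], 'joint_vel': [0.0039, -0.0035, -0.0053, -0.0034, 0.001, -0.0017], 'joint_efforts': [-0.3532, -20.475, -40.3898, 0.0127, -0.175, 0.004], 'eef_pos': [0.4261, -0.0498, 0.2359], 'orientation': [-0.2294, -3.1322, -0.001], 'wrist_force': [-0.133, 0.5183, -5.044], 'torque': [0.0287, 0.1678, 0.0157], 'grip_width': 0.1954}
81.6236001720881
wrist10 handle slope deg -0.28 z0(rel tcp; expect grasp+11mm) 0.029 lat [ 0.0004 -0.    ] 6477
wrist10 head top plane slopes deg [-119.6   -2.4] centre a,b mm (array([26.2, -0.8]), array([ 6. , 23.7]), 1.3) z rel 0.0364 474
scene10 handle slope deg -0.69 z0(rel tcp; expect grasp+11mm) 0.0271 lat [0.0265 0.0021] 26
scene10 head top plane slopes deg [-0.7 -1. ] centre a,b mm (array([50.9,  2. ]), array([49.2, 47.2]), 58.5) z rel 0.0456 238
top10 handle slope deg -1.21 z0(rel tcp; expect grasp+11mm) 0.0284 lat [-0.0021 -0.    ] 108
top10 head top plane slopes deg [-13.9   2.3] centre a,b mm (array([68.9, -0.1]), array([13. , 41.4]), 1.1) z rel 0.0472 47
{'time_s': 14.2, 'joints': [-0.2906, -0.4499, 2.0378, 0.0002, 1.5538, -1.7153], 'joint_vel': [-0.0047, -0.0033, -0.0026, -0.0014, 0.0002, 0.0006], 'joint_efforts': [-0.0559, -20.4992, -40.4488, 0.0257, -0.1784, 0.002], 'eef_pos': [0.4262, -0.05, 0.2363], 'orientation': [-0.2293, -3.1331, -0.0003], 'wrist_force': [-0.4201, -0.1468, -4.1242], 'torque': [0.0063, 0.216, 0.0014], 'grip_width': 0.2025}
```

View pics/s10z.png

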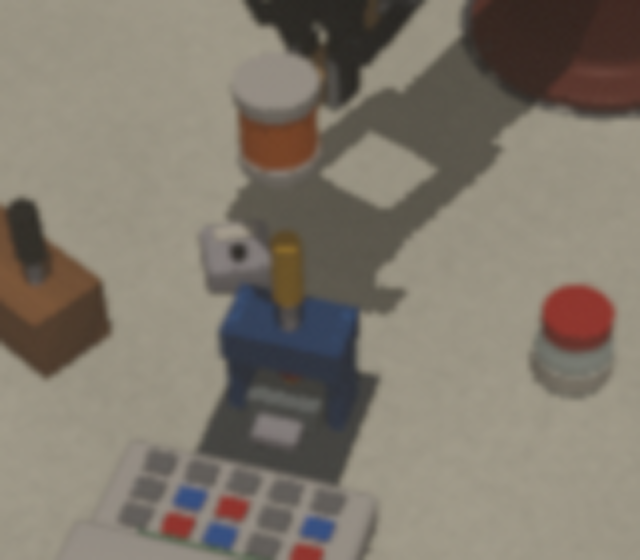

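View pics/wrist10.png

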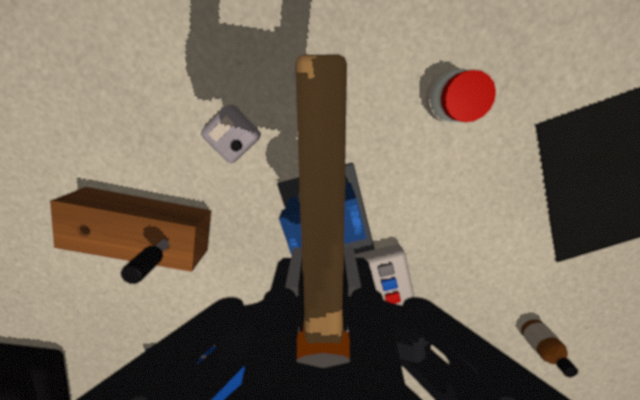

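drive_tool([
  [0,0,0,0,0,3.5,1],
  [0,0,0,0,0,7.2,1],
  [0,0,0,0,0,3,1],
  [0,0,0,0,0,0,1],
  [0,0,0,0,0,0,1],
  [0,0,0,0,0,0,1],
])

```text
time_s: 14.8
eef_pos: [0.4267, -0.0506, 0.2373]
orientation: [0.231, 3.131, -0.001]
wrist_force: [-0.2, -0.2, -4.7]
grip_width: 0.202
```

```bash
cat > chk.py <<'E'
from mal import *
import sys
def chk(k):
    s=st()
    p=optics.capture("scene"); dump(p,"scene%s"%k)
    q=optics.capture("wrist"); dump(q,"wrist%s"%k)
    ref=np.load("pics/scene10.npz")["image"]; im=p["image"]
    cv2.imwrite("pics/s%sz.png"%k,np.hstack([cv2.resize(i[90:230,260:345],None,fx=4,fy=4,interpolation=cv2.INTER_CUBIC) for i in (ref,im)]))
    # punch top region shift by template (yellow head from ref)
    g0=cv2.cvtColor(ref,cv2.COLOR_BGR2GRAY);g=cv2.cvtColor(im,cv2.COLOR_BGR2GRAY)
    for nm in ("scene10","scene%s"%k):
        d=np.load("pics/%s.npz"%nm); w=d["w"]
        m=(w[...,0]>.455)&(w[...,0]<.5)&(w[...,1]>-.08)&(w[...,1]<-.035)&(w[...,2]>.1)&(w[...,2]<.165)
        z=w[...,2][m]; hsv=cv2.cvtColor(d["image"],cv2.COLOR_BGR2HSV); y=(hsv[...,0]>14)&(hsv[...,0]<32)&(hsv[...,1]>130); y[:, :290]=0;y[:, 315:]=0;y[:140]=0;y[175:]=0
        r=np.where(y); print(nm,"ztop98",np.percentile(z,[90,98,100]).round(4),"yellow rows",r[0].min(),r[0].max(),r[0].mean().round(2),"col",r[1].mean().round(2),len(r[0]))
    mal("scene%s"%k,s["eef_pos"],81.5); mal("wrist%s"%k,s["eef_pos"],81.5)
E
python3 -c "
from chk import *
chk('11')"
```

```text
{'time_s': 14.8, 'joints': [-0.2916, -0.4506, 2.0368, 0.0, 1.5533, -1.7154], 'joint_vel': [-0.0025, 0.0145, 0.0412, 0.003, 0.0064, -0.0025], 'joint_efforts': [0.0088, -21.5305, -41.8646, 0.0292, -0.2377, 0.0013], 'eef_pos': [0.4267, -0.0506, 0.2373], 'orientation': [0.2306, 3.131, -0.0007], 'wrist_force': [-0.2339, -0.2333, -4.6695], 'torque': [0.0381, 0.1697, 0.0441], 'grip_width': 0.2017}
scene10 ztop98 [0.1565 0.1585 0.1601] yellow rows 149 165 156.88 col 301.38 100
scene11 ztop98 [0.1455 0.1473 0.1482] yellow rows 150 167 158.64 col 302.65 103
scene11 handle slope deg 1.99 z0(rel tcp; expect grasp+11mm) 0.0297 lat [0.0111 0.0013] 24
scene11 head top plane slopes deg [-0.8 -0.9] centre a,b mm (array([50.8,  0.7]), array([48.2, 47. ]), 33.7) z rel 0.0455 235
wrist11 handle slope deg -0.26 z0(rel tcp; expect grasp+11mm) 0.0276 lat [-0.0002 -0.    ] 6509
wrist11 head top plane slopes deg [-112.5   -1.3] centre a,b mm (array([25.3, -0.7]), array([ 6.2, 23.4]), 0.1) z rel 0.036 453
```

View pics/s11z.png

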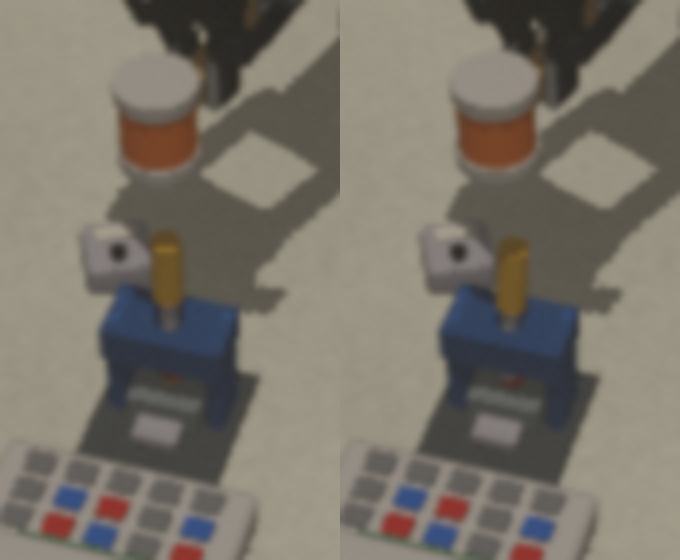

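drive_tool([
  [0,0,0,0,0,3.5,1],
  [0,0,0,0,0,7.6,1],
  [0,0,0,0,0,3,1],
  [0,0,0,0,0,0,1],
  [0,0,0,0,0,0,1],
  [0,0,0,0,0,0,1],
])

```text
time_s: 15.5
eef_pos: [0.4262, -0.0508, 0.2361]
orientation: [0.232, 3.133, -0.0]
wrist_force: [-0.2, -0.6, -5.6]
grip_width: 0.205
```

```bash
python3 -c "
from chk import *
chk('12')"
```

```text
{'time_s': 15.5, 'joints': [-0.2923, -0.4498, 2.0382, 0.0, 1.5531, -1.7154], 'joint_vel': [0.0004, 0.0124, 0.0329, -0.0004, 0.0063, -0.0007], 'joint_efforts': [0.0084, -21.5337, -41.7732, 0.0277, -0.2309, 0.0007], 'eef_pos': [0.4262, -0.0508, 0.2361], 'orientation': [0.2318, 3.133, -0.0], 'wrist_force': [-0.2196, -0.5897, -5.6467], 'torque': [0.0133, 0.1978, -0.0153], 'grip_width': 0.2053}
scene10 ztop98 [0.1565 0.1585 0.1601] yellow rows 149 165 156.88 col 301.38 100
scene12 ztop98 [0.1453 0.1464 0.1484] yellow rows 150 167 158.51 col 302.84 106
scene12 head top plane slopes deg [ 3.  -1.4] centre a,b mm (array([48.3,  1. ]), array([48. , 49.7]), 65.0) z rel 0.0502 219
wrist12 handle slope deg 4.84 z0(rel tcp; expect grasp+11mm) 0.0283 lat [-0.0014 -0.0001] 6041
wrist12 head top plane slopes deg [-77.8   1.9] centre a,b mm (array([24.9, -0.8]), array([23.5,  7.4]), 89.9) z rel 0.0351 418
```

View pics/s12z.png

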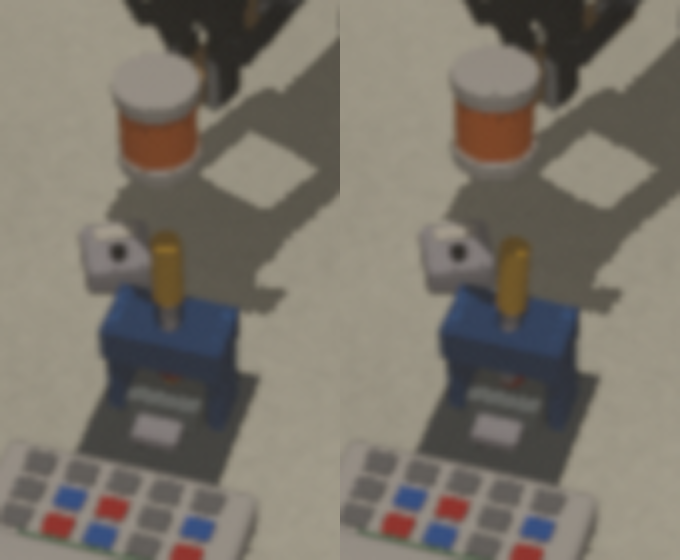

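drive_tool([
  [0,0,0,0,2,-1.5,1],
  [0,0,0,0,6,-1.5,1],
  [0,0,0,0,10,-1.5,1],
  [0,0,0,0,13,-1.5,1],
  [0,0,0,0,15,-1.5,1],
  [0,0,0,0,15,-1.5,1],
  [0,0,0,0,15,-1.5,1],
])

```text
time_s: 16.3
eef_pos: [0.4476, 0.0976, 0.2498]
orientation: [-0.23, -3.13, 0.001]
wrist_force: [0.2, -0.8, -5.0]
grip_width: 0.202
```

Run:
```python
from pl import *
from mal import *
done(0,0,15,-1.5)
s=st()
for n in ["wrist","top"]: 
    p=optics.capture(n); dump(p,n+"13")
for n in ["wrist7","wrist13","top1","top13"]:
    d=np.load(f"pics/{n}.npz"); w=d["w"]
    m=(w[...,0]>.44)&(w[...,0]<.51)&(w[...,1]>-.1)&(w[...,1]<-.02)&(w[...,2]>.1)&(w[...,2]<.18); q=w[m]
    b=(w[...,0]>.43)&(w[...,0]<.52)&(w[...,1]>-.11)&(w[...,1]<-.01)&(w[...,2]>.08)&(w[...,2]<.094)
    print(n,"bracket z",np.median(w[...,2][b]).round(4),b.sum())
    if len(q)<10: continue
    z0=np.percentile(q[:,2],97); k=q[:,2]>z0-.008
    A=np.c_[q[:,:2]-q[k,:2].mean(0),np.ones(len(q))]
    for _ in range(5):
        c=np.linalg.lstsq(A[k],q[k,2],rcond=None)[0]; k=np.abs(q[:,2]-A@c)<.0015
    print(" top plane",np.round(c,4),k.sum(),q[k].mean(0).round(4),rect(q[k]))
mal("wrist13",s["eef_pos"],81.5)
```

```text
cmd [ 0.4483  0.0985  0.2514 81.53  ]
{'time_s': 16.3, 'joints': [0.0524, -0.3729, 1.9603, -0.0005, 1.5571, -1.3716], 'joint_vel': [-0.0241, -0.0106, -0.0013, 0.0024, 0.0034, -0.0], 'joint_efforts': [0.751, -23.7389, -40.691, 0.029, -0.1825, 0.0079], 'eef_pos': [0.4476, 0.0976, 0.2498], 'orientation': [-0.2301, -3.1303, 0.0013], 'wrist_force': [0.2238, -0.8161, -5.0404], 'torque': [0.0366, 0.2191, -0.0288], 'grip_width': 0.2016}
wrist7 bracket z 0.0865 2963
 top plane [-0.0002 -0.0119  0.1578] 408 [ 0.4741 -0.0574  0.1578] (array([474.4, -57.3]), array([18.9, 18.9]), 0.4)
wrist13 bracket z 0.0865 2418
 top plane [ 0.1052 -0.0454  0.1464] 348 [ 0.4644 -0.0546  0.1465] (array([464.7, -54.5]), array([19. , 18.5]), 52.7)
top1 bracket z 0.0869 423
top13 bracket z 0.0868 390
 top plane [ 0.1881 -0.0812  0.147 ] 21 [ 0.4673 -0.0561  0.1469] (array([468.3, -55.5]), array([15.7, 15.6]), 71.0)
wrist13 handle slope deg 4.8 z0(rel tcp; expect grasp+11mm) 0.0293 lat [-0.0011 -0.0001] 6029
wrist13 head top plane slopes deg [-38.5   0.5] centre a,b mm (array([26.8, -0.7]), array([23.4,  5. ]), 89.8) z rel 0.0346 345
```

View pics/wrist13.png

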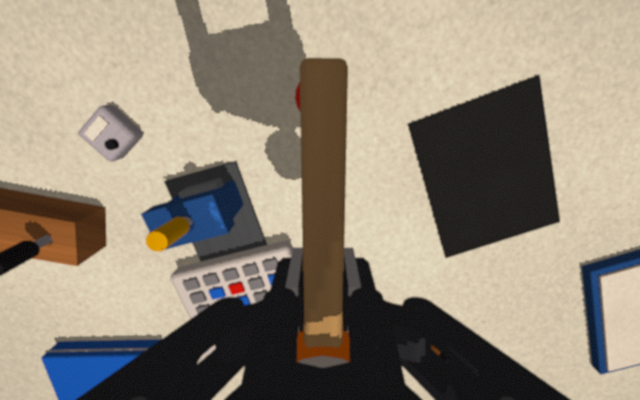

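Run:
```python
from pl import *
rel(.4807,.3161,.12)
```

```text
rot z 0.00  shift cm [-0.   22.   13.14] dist 0.256
```

drive_tool([
  [0,0.7,0,0,2,1,1],
  [0,1.5,0,0,6,3,1],
  [0,2.5,0,0,10,5.5,1],
  [0,3.5,0,0,14,8,1],
  [0,4.2,0,0,18,10.5,1],
  [0,4.9,0,0,21,12.6,1],
  [0,4.9,0,0,22,13.1,1],
  [0,4.9,0,0,22,13.1,1],
])

```text
time_s: 17.2
eef_pos: [0.4802, 0.3148, 0.1189]
orientation: [-0.225, -3.046, -0.007]
wrist_force: [-0.2, -0.9, -4.3]
grip_width: 0.198
```

drive_tool([
  [0,0,0,0,0,0,1],
  [0,0,0,0,0,0,1],
])

```text
time_s: 17.4
eef_pos: [0.4816, 0.3141, 0.122]
orientation: [-0.228, -3.05, -0.011]
wrist_force: [0.4, 0.6, -4.4]
grip_width: 0.201
```

Run:
```python
from pl import *
from mal import *
done(0,0,22,13.1)
s=st()
for n in ["wrist","scene"]: 
    p=optics.capture(n); dump(p,n+"14"); mal(n+"14",s["eef_pos"],81.5)
R=Ro.from_rotvec(s["orientation"]).as_matrix(); print(R.round(4))
print("shift for world down 1cm in tool:",R.T@[0,0,-1])
im=p["image"];cv2.imwrite("pics/s14z.png",cv2.resize(im[110:270,360:520],None,fx=3.5,fy=3.5,interpolation=cv2.INTER_CUBIC))
s=st()
```

```text
cmd [ 0.4807  0.3161  0.1204 81.53  ]
{'time_s': 17.4, 'joints': [0.4259, 0.0685, 1.7866, 0.0471, 1.3561, -1.007], 'joint_vel': [0.0041, -0.0069, -0.0003, 0.0028, -0.0005, 0.0012], 'joint_efforts': [0.2478, -39.3273, -36.5436, 0.1041, 0.1548, -0.0027], 'eef_pos': [0.4816, 0.3141, 0.122], 'orientation': [-0.2284, -3.0501, -0.011], 'wrist_force': [0.4329, 0.5858, -4.3808], 'torque': [-0.0188, 0.0776, 0.0081], 'grip_width': 0.2006}
wrist14 handle slope deg 0.18 z0(rel tcp; expect grasp+11mm) 0.0292 lat [-0.001  -0.0001] 5870
wrist14 head top plane slopes deg [-101.4    0.9] centre a,b mm (array([27.9, -0.7]), array([23.2,  6.7]), 88.5) z rel 0.0358 412
scene14 head top plane slopes deg [-6.8  0.1] centre a,b mm (array([50.6,  9.6]), array([46.4, 67.2]), 14.5) z rel 0.0464 228
[[-0.9854  0.1489 -0.0821]
 [ 0.1483  0.9888  0.0133]
 [ 0.0831  0.001  -0.9965]]
shift for world down 1cm in tool: [-8.31366047e-02 -9.54824960e-04  9.96537703e-01]
{'time_s': 17.5, 'joints': [0.4263, 0.0685, 1.7868, 0.0474, 1.356, -1.0069], 'joint_vel': [0.0068, 0.0042, 0.0027, 0.0016, -0.0003, 0.0015], 'joint_efforts': [0.0484, -39.7983, -36.7946, 0.0954, 0.1481, -0.0019], 'eef_pos': [0.4814, 0.3143, 0.1218], 'orientation': [-0.228, -3.0499, -0.0112], 'wrist_force': [-0.1493, -0.2727, -4.3214], 'torque': [0.0907, 0.0371, 0.0122], 'grip_width': 0.2012}
```

View pics/s14z.png

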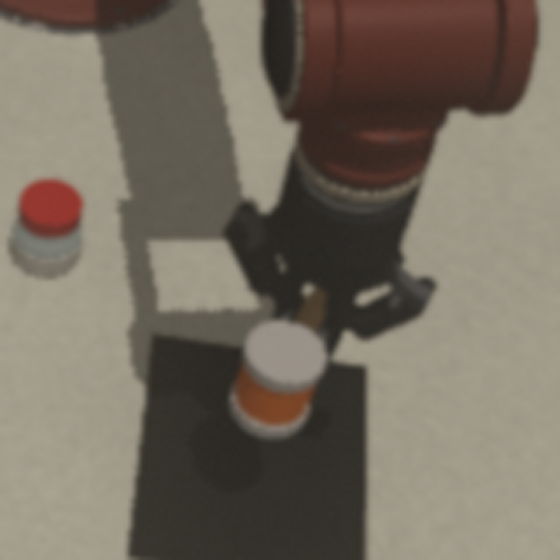

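drive_tool([
  [0,0,0,-0.2,0,2.5,1],
  [0,0,0,-0.5,0,6,1],
  [0,0,0,-0.7,0,8.5,1],
  [0,0,0,-0.8,0,9.7,1],
  [0,0,0,-0.9,0,10.2,1],
  [0,0,0,-0.9,0,10.4,1],
  [0,0,0,-0.9,0,10.4,1],
  [0,0,0,-0.9,0,10.4,1],
])

```text
time_s: 18.3
eef_pos: [0.4819, 0.3157, 0.0177]
orientation: [-0.226, -3.051, -0.012]
wrist_force: [-0.2, 0.3, -4.0]
grip_width: 0.201
```

drive_tool([
  [0,0,0,0,0,0.05,1],
  [0,0,0,0,0,0.1,1],
  [0,0,0,0,0,0.1,1],
])

```text
time_s: 18.6
eef_pos: [0.4814, 0.3156, 0.0164]
orientation: [-0.226, -3.049, -0.011]
wrist_force: [-1.6, -0.8, 3.0]
grip_width: 0.2
```

drive_tool([
  [0,0,0,0,0,0,0.6],
  [0,0,0,0,0,0,0],
  [0,0,0,0,0,0,0],
  [0,0,0,0,0,0,0],
  [0,0,0,0,0,-2,0],
  [0,0,0,0,0,-6,0],
  [0,0,0,0,0,-11,0],
  [0,0,0,0,0,-16,0],
])

```text
time_s: 19.4
eef_pos: [0.4937, 0.3128, 0.1754]
orientation: [-0.226, -3.047, -0.009]
wrist_force: [0.2, 0.8, 1.2]
grip_width: 1.003
```

drive_tool([
  [0,-2,0,3,-1,-3,0],
  [0,-4.9,0,7,-4,-4,0],
  [0,-4.9,0,10,-8,-4,0],
  [0,-4.9,0,10,-8,-4,0],
  [0,-4.9,0,10,-8,-4,0],
  [0,-4.9,0,10,-8,-4,0],
])

```text
time_s: 20.0
eef_pos: [0.3879, 0.2485, 0.2231]
orientation: [0.232, 3.132, 0.001]
wrist_force: [-0.2, 0.1, -0.3]
grip_width: 0.997
```

Run:
```python
from mal import *
s=st()
for n in ["wrist","scene","top"]: 
    p=optics.capture(n); dump(p,n+"15")
for n in ["wrist15","top15","scene15"]:
    d=np.load(f"pics/{n}.npz"); w=d["w"]
    def roi(x0,x1,y0,y1,z0,z1): return (w[...,0]>x0)&(w[...,0]<x1)&(w[...,1]>y0)&(w[...,1]<y1)&(w[...,2]>z0)&(w[...,2]<z1)
    for nm,r in [("mallet head",(.48,.6,.24,.4,.055,.075)),("handle",(.36,.50,.22,.42,.03,.055)),("mat",(.36,.65,.18,.43,.001,.008)),("punchtop",(.44,.5,-.1,-.02,.138,.16)),("bracket",(.43,.53,-.12,.0,.08,.093))]:
        q=w[roi(*r)]
        if len(q)>10: print(n,nm,len(q),rect(q),np.median(q[:,2]).round(4))
```

```text
{'time_s': 20.0, 'joints': [0.4079, -0.3542, 1.9903, 0.0001, 1.5047, -1.0149], 'joint_vel': [0.0014, 0.0307, -0.0185, -0.0022, 0.0043, -0.0016], 'joint_efforts': [0.0441, -23.0326, -36.778, -0.0021, 0.0349, 0.0001], 'eef_pos': [0.3879, 0.2485, 0.2231], 'orientation': [0.2322, 3.1323, 0.0008], 'wrist_force': [-0.2356, 0.0807, -0.2955], 'torque': [0.0358, -0.0055, -0.0229], 'grip_width': 0.9972}
wrist15 mallet head 1339 (array([530.3, 305.5]), array([46.8, 49.8]), 83.4) 0.0645
wrist15 handle 1779 (array([444.3, 320. ]), array([ 18.5, 115.2]), 81.2) 0.0452
wrist15 mat 17862 (array([505., 305.]), array([290. , 249.9]), 0.0) 0.0042
wrist15 punchtop 351 (array([465. , -50.5]), array([13.8, 20. ]), 89.9) 0.1445
wrist15 bracket 2525 (array([473. , -57.6]), array([47.2, 86.2]), 7.0) 0.0865
top15 mallet head 214 (array([533.4, 303.7]), array([47.3, 46. ]), 88.7) 0.0646
top15 handle 127 (array([471.8, 313.6]), array([19.7, 58.6]), 83.7) 0.0448
top15 mat 3367 (array([505. , 305.5]), array([289.7, 248.7]), 0.3) 0.0036
top15 punchtop 40 (array([467.6, -56.6]), array([17.6, 17.9]), 44.0) 0.1467
top15 bracket 391 (array([475.7, -59.2]), array([45.9, 81.6]), 7.0) 0.0868
scene15 mallet head 330 (array([533.6, 308. ]), array([49.2, 47.3]), 60.7) 0.0626
scene15 handle 261 (array([443.5, 321.2]), array([ 18.2, 106.2]), 81.5) 0.0436
scene15 mat 3691 (array([505.2, 305. ]), array([289.3, 249.8]), 0.0) 0.0029
scene15 punchtop 46 (array([467.7, -54.4]), array([19.1, 18.7]), 0.8) 0.1437
scene15 bracket 412 (array([474.5, -56.5]), array([51.5, 82.1]), 6.5) 0.0847
```

View pics/scene15.png

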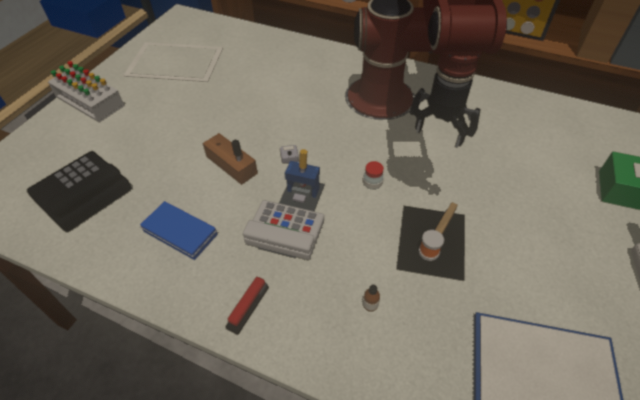

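View pics/wrist15.png

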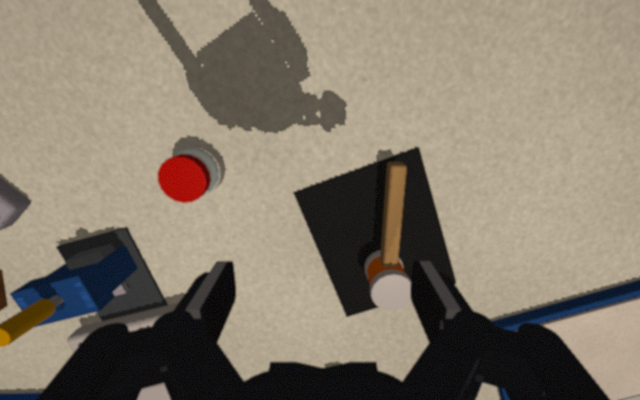

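Run:
```python
from h import *
for n in ["scene1","scene15"]:
    d=np.load(f"pics/{n}.npz"); w=d["w"]; im=d["image"].astype(int)
    m=(im[...,2]>1.35*im[...,1])&(im[...,2]>1.2*im[...,0])&(w[...,0]>.44)&(w[...,0]<.51)&(w[...,1]>-.1)&(w[...,1]<-.02)&(w[...,2]<.06)
    r=np.where(m); print(n,m.sum(),np.unique(r[0]),w[m].mean(0).round(4) if m.sum() else "", np.round(np.sort(w[m][:,2]),4))
manip.finish_job()
```

```text
scene1 1 [184] [ 0.4842 -0.0529  0.0413] [0.0413]
scene15 1 [185] [ 0.4756 -0.0516  0.029 ] [0.029]
the job is handed in; nothing more can be done
```

I handed the job in at about 20 s of robot time. The pin is home as far as I could measure, but the punch is left leaning about 6°.

**What I did:** I took the punch from the stand and lowered it through the bracket hole onto the pin. I felt only about 1 N of contact before letting go. I then struck the punch twice with the mallet, set the mallet back on its mat and moved the arm clear.

**Last checks:**
- **Pin:** The first blow lowered the punch top by about 11 mm. The second moved it no further, within about 0.5 mm, and instead turned the mallet about 5° in the grip, which fits a hard stop. The punch top is now at about 146 mm, against about 147 mm expected with the pin home and the punch leaning. A single red pixel on the pin head dropped from 41 to 29 mm, in line with the scene camera reading about 2 mm low.
- **Punch:** It is standing in the bracket but leaning about 6°, roughly the limit the hole's play allows. It stood upright before the first blow.
- **Mallet:** It is upright on the mat, within about 3 mm of where it started. I tilted the hand to level it before setting it down.
- **Bystanders:** In the final scene picture they look untouched; I did not measure each one.
- **Cameras:** The cameras differ by 2–3 mm from one another, within about the stated calibration.

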